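# Press the lid onto a filter cassette through the lever guard

## Task

Push the filter cassette along the press's guide rails with closed fingertips until it rests against the two stop pins under the press head, sliding it all the way without gripping, lifting or tipping it. Then reach down through the window in the top of the yellow guard without touching the guard and press the red lever pad down until the head bears firmly on the cassette, without forcing it; finish while still holding the pad down. Leave the petri dish, the bottle and the small box where they stand.

Things in the scene. Friction and masses are not known exactly. Their poses are not given: they have to be found in the camera images.
- press: Small bench press bolted to the desk, with a yellow guard. Aluminium base plate 302 x 120 mm, its top 8 mm above the desk. Origin: on the desk's surface, right below the nest. Own x runs along the guide rails from the open front end (plate edge at x = -110 mm) to the guard (x = +36 to +186 mm); y left, z up. The base may be touched.
- rails_front (a point): Front end of the channel between the two grey guide rails, on its centre line, on the base plate's top; axes as the press. The rails run from here 105 mm along x to the nest, inner faces 62 mm apart, tops 15 mm above the desk.
- nest (a point): Point on the base plate's top (8 mm above the desk) where the centre of the cassette must come to rest; axes as the press. Two steel stop pins behind it (6 mm thick, tops 18 mm above the desk) touch the cassette when it is home. The steel lever beam sticks out of the guard over it: untouched, the beam's top is at most 71 mm above the desk and it ends about above the nest's centre.
- cassette: Round filter cassette, white base and blue lid, 55 mm diameter, 18 mm high, about 50 g, loose, standing on the base plate between the guide rails, 55 to 78 mm in front of the nest. Origin: centre of its underside; z up.
- guard: Fixed guard over the lever, yellow frame with clear side panels: x = 36 to 186 mm and y = +-50 mm in the press's frame, top face 89 mm above the desk, 5 mm thick. Its top has a 70 x 70 mm window above the red pad. Must not be touched. Origin and axes: those of the press.
- window (a point): Centre of the square window (70 x 70 mm, edges along the press's x and y) in the guard's top face, 89 mm above the desk, 85 mm behind the nest along the press's x.
- press_lever: The sprung lever: a nearly level steel beam 18 mm wide and 12 mm high with the red pad (round, 38 mm diameter, 10 mm high) under the window and the black rubber pressing head (round, 36 mm diameter) at its front end over the nest. Origin: on its hinge, 165 mm behind the nest, 42 mm above the desk; axes as the press when up.
- pad_top (a point): Centre of the red pad's top face: about 69 mm above the desk (20 mm below the guard's top) when up, about 58 mm (31 mm below it) when the head is on the cassette. It sinks nearly straight, within 2 mm.
- lever_angle (a joint): Lever angle, rad: 0 up (springs back by itself), about 0.14 with the head on the cassette, 0.155 end stop with no cassette. Hinge 80 mm behind the pad. The spring takes about 3 N on the pad at first, 5 N at the bottom; about half of any push beyond that reaches the cassette. 10 to 25 N on the pad is right, over 60 N is forcing it.
- head_face (a point): Centre of the pressing head's underside: about 49 mm above the desk when the lever is up, 26 mm when on the cassette.
- petri_dish: Open tan petri dish, 55 mm diameter, 12 mm high, on the desk to the right of the press (its -y side); bystander. Origin: centre of its underside.
- oil_bottle: Brown bottle with a black cap, 27 mm diameter, 62 mm high, on the desk to the left of the press; bystander. Origin: centre of its underside.
- cover_box: Small white cardboard box, 36 x 36 x 24 mm, on the desk to the left of the press, farther back; bystander. Origin: centre of its underside.

How it is judged (in metres and radians):
On the way, in this order (a step that is already met when the one before it is completed fails the run):
1. the cassette rests home against the stop pins while the lever is still up (horizontal distance between cassette and nest below 0.005 m and value of joint lever_angle below 0.04 rad), for 0.2 s.
2. the red pad is held down by the fingers with the head on the cassette (horizontal distance between cassette and nest below 0.005 m and height (world z) of cassette below 0.012 m and value of joint lever_angle above 0.12 rad and contact force between the fingers and press_lever above 1.5 N and contact force between press_lever and cassette above 0.5 N and horizontal distance between the grasp point and window below 0.045 m and linear speed of cassette below 0.02 m/s), for 0.2 s.
At the end, for the whole second after the job is handed in: The cassette is home (centre within 5 mm of the nest, flat on the plate, at rest), the lever is down (over 0.12 rad), the head bears on the cassette with over 0.5 N, and the fingers press on the red pad with over 1.5 N, reaching through the window (tool point within 45 mm of its centre line) (all of step 2); the arm keeps its last pose, push and grip.
It fails at once if the robot touches the guard (contact force between any of the fingers, the arm and guard above 0.5 N).
It fails at once if the cassette is lifted or tipped (height (world z) of cassette above 0.018 m or angle between cassette's own z axis and vertical above 0.25 rad).
It fails at once if the lever is forced (contact force between the fingers and press_lever above 60 N).
It fails at once if the petri dish, the bottle or the small box is moved (distance of any of petri_dish, oil_bottle, cover_box from where it was at the start of the episode above 0.015 m).
It also fails if it takes over 61 s, if anything falls off the work surface, if the arm or the gripper's body presses on something with over 40 N, if the wrist force passes 120 N, or if a joint passes its speed limit or range.

## Robot

A 6-joint arm with a two-finger parallel gripper is mounted at the origin on a cart in front of the work surface, level with it; the furniture and walls round the work are solid. World frame = base frame: x ahead of the robot, y to its left, z up, the work surface at z = 0. Lengths are in m, angles in degrees, forces in N, time in s.
With the tool pointing down it reaches from about 0.3 to 0.75 m from the base axis. Payload 8.5 kg.
Tool frame: the origin (TCP) lies between the finger pads, 19 mm behind the fingertips; this is the grasp point; z points along the fingers, y is the line along which they close (so a half turn about z gives the same grasp; the last joint's range is limited). The gripper opens to 85 mm and grips with 20 to 120 N. Pads are 22 mm wide; open, the fingers measure 114 mm over their backs; the gripper's body (76 mm by 85 mm) begins 54 mm behind the grasp point. The pads swing forward as they close: fully open they stand 13 mm farther back than shut.
Start: joints at [-82.695, 21.807, 74.336, -0, 83.858, -12.336], TCP at [0.185, -0.518, 0.25] pointing down, gripper open.
Joint ranges: [-178.18, 178.18], [-50.72, 133.34], [12.68, 142.11], [-81.47, 261.47], [9.98, 163.14], [-165.26, 165.26]. Speed limits (degrees/s): [136.94, 136.94, 180, 180, 180, 180].

## Interface

Orientations are given as a 3x3 rotation matrix whose columns are the frame's x, y, z axes.
In Python, from rig import env, viewer, recognise, pinpoint gives the robot as it stands.
- The arm moves only by the tool move_arm, never from a script. Its argument "plan" is text: rows parted by semicolons, each of 7 numbers parted by spaces: the shift along the tool's x, y, z in m, then the turn, a rotation vector about the tool's x, y, z in rad, then the finger opening in m, from 0 to 0.0854. A call has 1 to 12 rows; each row shifts and turns the commanded pose from where the row before left it, along the tool's axes as they then stand; what a row does not reach is not made up. A row lasts 1/8 s, in which the tool goes at most 62.5 mm and 10.7 degrees, less where a joint would pass 70% of its speed; a pose out of reach is approached as far as the arm can. A call is refused whole if a number of a shift passes 0.0625 or a number of a turn 0.188, either way. A call with a gripper value outside its range is refused whole. The fingers move at their own pace and stop on an object; "grip_force" is the grip in N (left out, the last holds). Time passes only in rows, so rows that do not move let the fingers close. It gives the time, the measured TCP pose, the force, the opening and the grip force at its end, in the units of the state.
- env.observe(): the state, without advancing time (a new reading comes with each control period).
- viewer.get_image(name): name is "scene" or "top"; returns (picture, depth): 480x640x3 uint8, red, green, blue; 480x640 float32, m along the optical axis (not along the pixel's ray), 0 where there is no reading.
- viewer.calibration(name): a dict with "fx", "fy", "cx", "cy" (pixels), "k1" (the pictures are not rectified: a ray, as slopes to the right and down, at radius r is drawn at 1 + k1 r^2 times it, then the intrinsics apply), "R" (3x3) and "t" (3): a world point X has camera coordinates R X + t. Camera axes: x right, y down, z forward; pixel columns grow to the right and rows downward; lengths in m; the calibration is good to about 2 mm. A picture is of the moment at which its call begins. calibration takes no time and is no camera call.
- env.close_job(): hands the job in; it is judged then, once.
Trained networks look in the newest picture that a camera, given by its name, has taken for a name from the list of things; names that differ only in an ending like _2 or _b are one class to them, and where a whole thing is asked for, a point or a joint stands for the part that bears it (a point fixed in the world has none). Each returns a list of dicts, best first, with "conf" (0 to 1); they miss things now and then, are a little off and sometimes report something else, mostly with a low value. They report only what shows in the picture. A call takes as long as a camera call.
- recognise(camera, name): "extent" ([centre column, centre row, width, height] in pixels, round what is visible of it).
- pinpoint(camera, name): "pixel" ([column, row] in pixels: a listed point, or the origin of a listed thing).
The state is a dict: "time_s": time; "q": joint angles; "qvel": joint speeds; "joint_efforts": joint torques, N m; "position": TCP position; "tool_rot": TCP orientation; "ft_force": force on the tool from outside, world axes, zero at the start; "wrist_torque": the same for the moment, N m; "grip_width": finger opening in m; "gripper_force": force on a finger pad.
Only numpy, scipy, OpenCV 4.12 (cv2) and the standard library are available. Lean on these libraries where they do the work, as an engineer would, in place of code of your own. Each camera call takes 0.05 s, during which the arm holds its last target. There are 200 camera calls.

## Working session

There is one attempt and no reset: what is moved stays moved. The work goes in short steps, Python scripts to look and compute and a tool call to move; the robot and the scene stay as the last step left them, time stands still between calls to the robot, and variables do not carry over. Pictures are saved under pics/ and viewed, at most 10 in all, crops included, and the job is handed in when it is done.

Besides the shell and the picture viewer there is one more tool, called after "Emit:" as name(argument=value, ...) on one line, values as JSON. move_arm: Moves the arm, as the interface text tells. Its arguments: {"type":"object","properties":{"plan":{"type":"string"},"grip_force":{"type":"number"}},"required":["plan"]}

```bash
mkdir -p pics; cat > h.py <<'E'
import numpy as np, cv2
from rig import env, viewer, recognise, pinpoint
def ray(cam,px):
    c=viewer.calibration(cam);R=np.array(c["R"]);t=np.array(c["t"])
    d=np.array([(px[0]-c["cx"])/c["fx"],(px[1]-c["cy"])/c["fy"]]);u=d.copy()
    for _ in range(20): u=d/(1+c["k1"]*(u@u))
    return -R.T@t, R.T@np.array([u[0],u[1],1.])
def atz(cam,px,z):
    o,d=ray(cam,px); return o+d*(z-o[2])/d[2]
def proj(cam,X):
    c=viewer.calibration(cam);p=np.array(c["R"])@X+np.array(c["t"]);u=p[:2]/p[2];u=u*(1+c["k1"]*(u@u))
    return u*[c["fx"],c["fy"]]+[c["cx"],c["cy"]]
E
python3 - <<'E'
from h import *
for cam in("top","scene"):
    im,_=viewer.get_image(cam); cv2.imwrite(f"pics/{cam}0.png",im[:,:,::-1])
    for n,z in dict(rails_front=.008,nest=.008,cassette=.008,window=.089,pad_top=.069,press=0,press_lever=.042,head_face=.049,petri_dish=0,oil_bottle=0,cover_box=0).items():
        for r in pinpoint(cam,n)[:2]: print(cam,n,round(r["conf"],2),np.round(r["pixel"],1),np.round(atz(cam,r["pixel"],z),4))
s=env.observe();print(s["time_s"],s["position"],np.round(s["tool_rot"],3))
E
```

```text
top rails_front 0.76 [389.1 330.1] [0.4046 0.1449 0.008 ]
top rails_front 0.55 [369.4 266.7] [0.5116 0.1775 0.008 ]
top nest 0.7 [352.  217.8] [0.596  0.2067 0.008 ]
top nest 0.59 [368.3 271.3] [0.5037 0.1794 0.008 ]
top cassette 0.84 [383.6 315.1] [0.4297 0.154  0.008 ]
top pad_top 0.66 [351.2 219.2] [0.5829 0.2127 0.069 ]
top press 0.67 [367.1 271.8] [0.5035 0.1806 0.    ]
top head_face 0.68 [371.3 267.4] [0.507  0.1788 0.049 ]
top petri_dish 0.96 [455.3 286.5] [0.4785 0.028  0.    ]
top oil_bottle 0.71 [298.3 329.6] [0.4047 0.2979 0.    ]
top cover_box 0.68 [278.1 248.1] [0.5435 0.334  0.    ]
scene rails_front 0.72 [437.1 287.2] [0.4124 0.1362 0.008 ]
scene nest 0.89 [379.5 261.9] [0.5152 0.171  0.008 ]
scene nest 0.54 [334.8 213.4] [0.6733 0.1469 0.008 ]
scene cassette 0.95 [419.8 282.3] [0.4373 0.1508 0.008 ]
scene window 0.7 [334.4 211.3] [0.5914 0.2132 0.089 ]
scene pad_top 0.78 [335.9 220.1] [0.5911 0.2095 0.069 ]
scene press_lever 0.62 [291.1 293.3] [0.5107 0.3574 0.042 ]
scene head_face 0.65 [383.  248.8] [0.503  0.1779 0.049 ]
scene petri_dish 0.74 [447.2 244.7] [0.4863 0.0337 0.    ]
scene oil_bottle 0.97 [358.2 333.7] [0.4149 0.3003 0.    ]
scene cover_box 0.93 [290.2 291.6] [0.5513 0.333  0.    ]
1.2 [ 0.18484776 -0.51796826  0.25002368] [[ 0.942  0.336 -0.   ]
 [ 0.336 -0.942  0.   ]
 [-0.    -0.    -1.   ]]
```

View pics/top0.png

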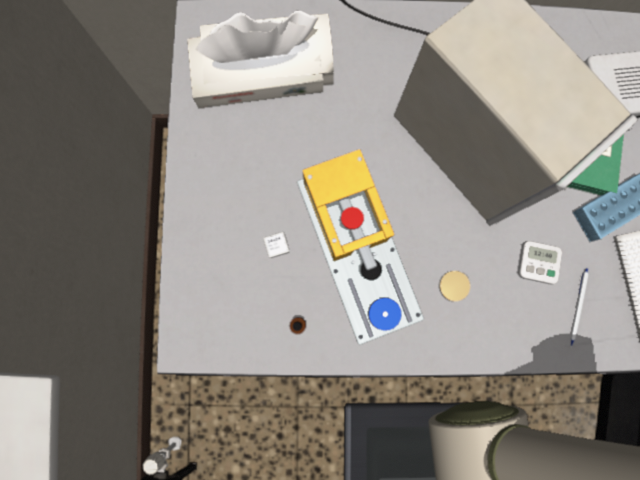

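View pics/scene0.png

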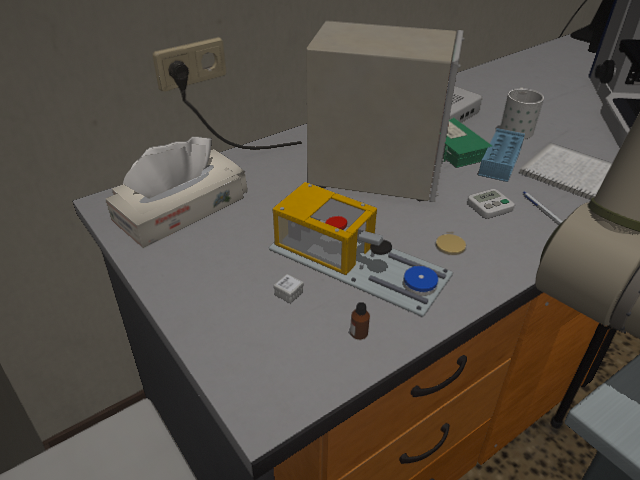

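```bash
cat >> h.py <<'E'
def cloud(cam,D):
    c=viewer.calibration(cam);R=np.array(c["R"]);t=np.array(c["t"])
    v,u=np.mgrid[:480,:640].astype(np.float64)
    K=np.array([[c["fx"],0,c["cx"]],[0,c["fy"],c["cy"]],[0,0,1]])
    n=cv2.undistortPoints(np.stack([u.ravel(),v.ravel()],1)[:,None],K,np.array([c["k1"],0,0,0.]))[:,0]
    P=np.c_[n,np.ones(len(n))]*D.reshape(-1,1)
    return ((P-t)@R).reshape(480,640,3)
def masks(im):
    h=cv2.cvtColor(im,cv2.COLOR_RGB2HSV);H,S,V=[h[...,i].astype(int) for i in range(3)]
    return dict(blue=(H>105)&(H<128)&(S>180)&(V>90),red=((H<6)|(H>174))&(S>190)&(V>120),yellow=(H>18)&(H<28)&(S>190)&(V>100))
E
python3 - <<'E'
from h import *
for cam in("top","scene"):
    im,D=viewer.get_image(cam);C=cloud(cam,D)
    for n,m in masks(im).items():
        k,l,st,ce=cv2.connectedComponentsWithStats(m.astype(np.uint8));i=1+np.argmax(st[1:,4]);m=(l==i)&(D>0)
        z=dict(blue=.026,red=.069,yellow=.089)[n]
        print(cam,n,st[i],np.round(ce[i],1),"med",np.round(np.median(C[m],0),4),"plane",np.round(atz(cam,ce[i],z),4))
        if n=="yellow":
            zz=C[...,2][m];print(np.histogram(zz,bins=np.arange(0,.12,.01))[0])
            t=m&(C[...,2]>.082);ys,xs=np.nonzero(t)
            W=np.array([atz(cam,(x,y),.089)[:2] for x,y in zip(xs,ys)])
            r=cv2.minAreaRect((W*1000).astype(np.float32));print(r,np.round(cv2.boxPoints(r)))
    o,_=ray(cam,(0,0));print("cam at",o)
im,_=viewer.get_image("top");cv2.imwrite("pics/t1.png",cv2.resize(im[140:350,270:440,::-1],None,fx=2.8,fy=2.8,interpolation=cv2.INTER_CUBIC))
E
```

```text
top blue [372 299  28  28 166] [389.1 307.3] med [0.4448 0.1454 0.0256] plane [0.4427 0.1471 0.026 ]
top red [342 208  21  20 316] [351.8 217.8] med [0.5848 0.2115 0.0691] plane [0.5851 0.2118 0.069 ]Traceback (most recent call last):
  File "<stdin>", line 5, in <module>
    return _wrapfunc(a, 'argmax', axis=axis, out=out, **kwds)
    return bound(*args, **kwds)
ValueError: attempt to get argmax of an empty sequence
```

Threshold hue values need widening; I'll check them.

```bash
sed -i 's/(H>105)&(H<128)&(S>180)&(V>90)/(H>100)\&(H<130)\&(S>170)\&(V>60)/; s/(H>18)&(H<28)&(S>190)&(V>100)/(H>15)\&(H<30)\&(S>180)\&(V>60)/' h.py
cat > a.py <<'E'
from h import *
for cam in("top","scene"):
    im,D=viewer.get_image(cam);C=cloud(cam,D)
    if cam=="top": print(cv2.cvtColor(im,cv2.COLOR_RGB2HSV)[[320,180,320],[378,335,390]])
    for n,m in masks(im).items():
        k,l,st,ce=cv2.connectedComponentsWithStats(m.astype(np.uint8))
        if k<2: print(cam,n,"none");continue
        i=1+np.argmax(st[1:,4]);m=(l==i)&(D>0)
        z=dict(blue=.026,red=.069,yellow=.089)[n]
        print(cam,n,st[i],np.round(ce[i],1),"med",np.round(np.median(C[m],0),4),"plane",np.round(atz(cam,ce[i],z),4))
        if n=="yellow":
            t=m&(C[...,2]>.082);ys,xs=np.nonzero(t)
            W=np.array([atz(cam,(x,y),.089)[:2] for x,y in zip(xs,ys)])
            r=cv2.minAreaRect((W*1000).astype(np.float32));print(r,np.round(cv2.boxPoints(r)))
    o,_=ray(cam,(0,0));print("cam at",o)
im,_=viewer.get_image("top");cv2.imwrite("pics/t1.png",cv2.resize(im[140:350,270:440,::-1],None,fx=2.8,fy=2.8,interpolation=cv2.INTER_CUBIC))
E
python3 a.py
```

```text
[[110 179 226]
 [ 23 165 245]
 [110 179 225]]
top blue [369 299  31  30 693] [384.3 313.5] med [0.4332 0.1556 0.0257] plane [0.4325 0.1553 0.026 ]
top red [342 208  21  20 316] [351.8 217.8] med [0.585  0.2115 0.0693] plane [0.5851 0.2118 0.069 ]
top yellow [373 239  14   6  15] [379.5 241.6] med [0.548  0.1665 0.0564] plane [0.5441 0.1701 0.089 ]Traceback (most recent call last):
  File "a.py", line 14, in <module>
    r=cv2.minAreaRect((W*1000).astype(np.float32));print(r,np.round(cv2.boxPoints(r)))
cv2.error: OpenCV(4.12.0) /io/opencv/modules/imgproc/src/convhull.cpp:143: error: (-215:Assertion failed) total >= 0 && (depth == CV_32F || depth == CV_32S) in function 'convexHull'
```

```bash
sed -i 's/(H<30)&(S>180)/(H<32)\&(S>130)/' h.py; python3 a.py
```

```text
[[110 177 226]
 [ 23 167 245]
 [110 178 226]]
top blue [369 299  31  30 693] [384.3 313.5] med [0.4332 0.1556 0.0255] plane [0.4325 0.1553 0.026 ]
top red [342 208  21  20 317] [351.7 217.8] med [0.585  0.2116 0.069 ] plane [0.5851 0.2118 0.069 ]
top yellow [ 303  150   91  110 3902] [345.1 197. ] med [0.6278 0.227  0.0885] plane [0.615  0.2236 0.089 ]Traceback (most recent call last):
  File "a.py", line 13, in <module>
    W=np.array([atz(cam,(x,y),.089)[:2] for x,y in zip(xs,ys)])
                ~~~^^^^^^^^^^^^^^^^
  File "h.py", line 9, in atz
    o,d=ray(cam,px); return o+d*(z-o[2])/d[2]
        ~~~^^^^^^^^
  File "h.py", line 4, in ray
    c=viewer.calibration(cam);R=np.array(c["R"]);t=np.array(c["t"])
ValueError: time passes only in moves, steps and waits
```

```bash
sed -i '2a from functools import lru_cache\ncal=lru_cache(None)(viewer.calibration)' h.py; sed -i 's/=viewer.calibration(cam)/=cal(cam)/' h.py; python3 a.py
```

```text
[[110 177 226]
 [ 23 165 245]
 [110 180 225]]
top blue [369 299  31  30 694] [384.3 313.4] med [0.4332 0.1556 0.0255] plane [0.4326 0.1553 0.026 ]
top red [342 208  21  20 317] [351.7 217.8] med [0.5849 0.2115 0.0688] plane [0.5851 0.2118 0.069 ]
top yellow [ 303  150   91  110 3901] [345.1 197. ] med [0.6276 0.2269 0.0885] plane [0.615  0.2236 0.089 ]
((606.6571044921875, 220.40257263183594), (148.5896453857422, 100.03050994873047), 20.868762969970703) [[519. 241.]
 [555. 147.]
 [694. 200.]
 [658. 294.]]
cam at [0.43389879 0.27683593 0.92179612]
scene blue [405 266  33  26 621] [421.  278.2] med [0.4292 0.159  0.0269] plane [0.4305 0.1577 0.026 ]
scene red [326 217  21  11 163] [336.4 221.4] med [0.5856 0.2126 0.0705] plane [0.5877 0.211  0.069 ]
scene yellow [ 273  182  104   93 3441] [323.4 220.7] med [0.6035 0.2398 0.0888] plane [0.581  0.2442 0.089 ]
((605.3052978515625, 224.1701202392578), (154.1529998779297, 109.34344482421875), 20.883228302001953) [[514. 248.]
 [553. 146.]
 [697. 201.]
 [658. 303.]]
cam at [-0.01364221  0.69419613  0.64686533]
```

View pics/t1.png

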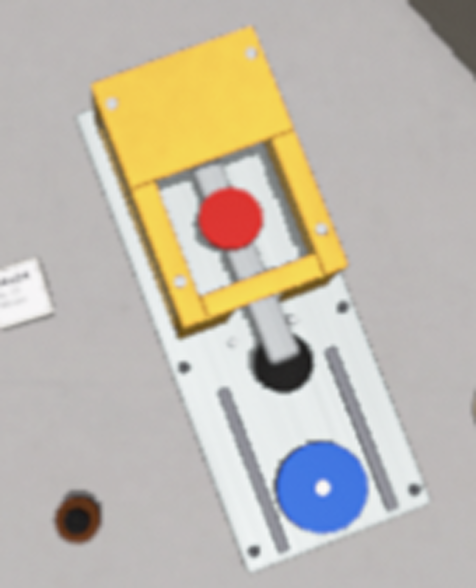

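Emit:
move_arm(plan="0.045 -0.03 0 0 0 0 0; 0.045 -0.03 0 0 0 0 0; 0.045 -0.03 0 0 0 0 0; 0.045 -0.03 0 0 0 0 0; 0.045 -0.03 0 0 0 0 0; 0.045 -0.03 0 0 0 0 0; 0.045 -0.03 0 0 0 0 0; 0.012 -0.052 0 0 0 -0.005 0; 0.012 -0.052 0 0 0 -0.005 0; 0.012 -0.052 0 0 0 -0.005 0; 0.012 -0.052 0 0 0 -0.005 0; 0.012 -0.052 0 0 0 0 0", grip_force=60)

```text
time_s: 3.0
position: [0.377, 0.052, 0.2503]
tool_rot: [[0.935, 0.355, 0.001], [0.355, -0.935, -0.0], [0.001, 0.0, -1.0]]
ft_force: [0.7, -1.0, 0.1]
grip_width: 0.0001
gripper_force: 0.0
```

Emit:
move_arm(plan="0.007 -0.025 0.02 0 0 0 0; 0.007 -0.025 0.03 0 0 0 0; 0.006 -0.025 0.04 0 0 0 0; 0 0 0.05 0 0 0 0; 0 0 0 0 0 0 0; 0 0 0 0 0 0 0")

```text
time_s: 3.75
position: [0.3704, 0.1275, 0.1114]
tool_rot: [[0.935, 0.355, 0.002], [0.355, -0.935, 0.0], [0.002, 0.001, -1.0]]
ft_force: [0.2, -0.2, 0.5]
grip_width: 0.0001
gripper_force: 0.0
```

```bash
cat > b.py <<'E'
import sys
from h import *
s=env.observe();p=np.array(s["position"]);R=np.array(s["tool_rot"])
nest=np.array([.5045,.181,.008]);a=np.radians(20.87);P=np.array([[np.cos(a),np.sin(a)],[-np.sin(a),np.cos(a)]])
print(s["time_s"],"tcp",p.round(4),"in press",(P@(p-nest)[:2]).round(4),"yaw",np.degrees(np.arctan2(R[1,0],R[0,0])).round(2),np.round(s["ft_force"],1),s["grip_width"])
for cam in ("top","scene"):
    im,D=viewer.get_image(cam);cv2.imwrite(f"pics/{sys.argv[1]}{cam}.png",cv2.resize(im[140:360,250:480,::-1],None,fx=2.6,fy=2.6,interpolation=cv2.INTER_CUBIC))
    k,l,st,ce=cv2.connectedComponentsWithStats(masks(im)["blue"].astype(np.uint8));i=1+np.argmax(st[1:,4])
    c=atz(cam,ce[i],.026);print(cam,"blue",st[i],c.round(4),"in press",(P@(c-nest)[:2]).round(4))
E
python3 b.py c
```

```text
3.75 tcp [0.3704 0.1275 0.1114] in press [-0.1444 -0.0022] yaw 20.77 [ 0.2 -0.2  0.5] 5.0314827036529755e-05
top blue [370 299  30  30 689] [0.4324 0.1549 0.026 ] in press [-0.0767  0.0013]
scene blue [405 266  32  26 486] [0.429  0.1578 0.026 ] in press [-0.0788  0.0052]
```

View pics/cscene.png

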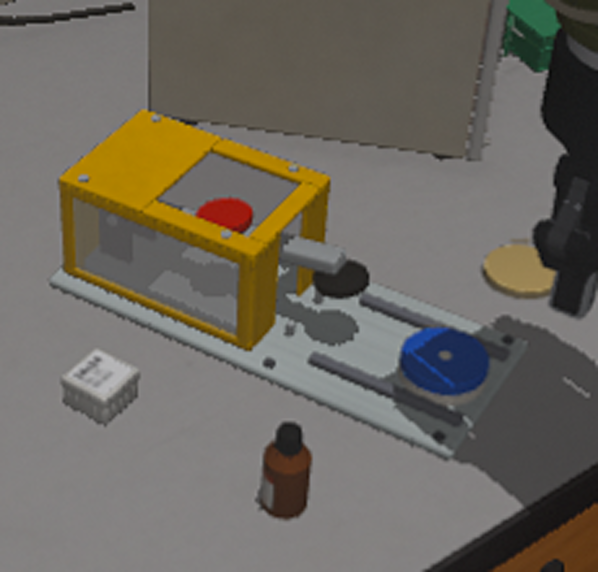

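Emit:
move_arm(plan="0 -0.002 0.03 0 0 0 0; 0 0 0.03 0 0 0 0; 0 0 0.018 0 0 0 0; 0 0 0 0 0 0 0; 0.008 0 0 0 0 0 0; 0.01 0 0 0 0 0 0; 0.01 0 0 0 0 0 0; 0.01 0 0 0 0 0 0; 0.01 0 0 0 0 0 0; 0.01 0 0 0 0 0 0; 0 0 0 0 0 0 0; 0 0 0 0 0 0 0")

```text
time_s: 5.35
position: [0.4227, 0.15, 0.0319]
tool_rot: [[0.935, 0.355, -0.0], [0.355, -0.935, -0.0], [-0.0, -0.0, -1.0]]
ft_force: [-0.3, -1.2, -0.5]
grip_width: 0.0001
gripper_force: 0.0
```

```bash
python3 b.py d
```

```text
5.35 tcp [0.4227 0.15   0.0319] in press [-0.0874  0.0002] yaw 20.79 [-0.3 -1.2 -0.5] 6.0812218904454066e-05
top blue [369 282  22   7  87] [0.4805 0.1613 0.026 ] in press [-0.0294 -0.0099]
scene blue [389 260  31  24 505] [0.4583 0.171  0.026 ] in press [-0.0467  0.0071]
```

View pics/dscene.png

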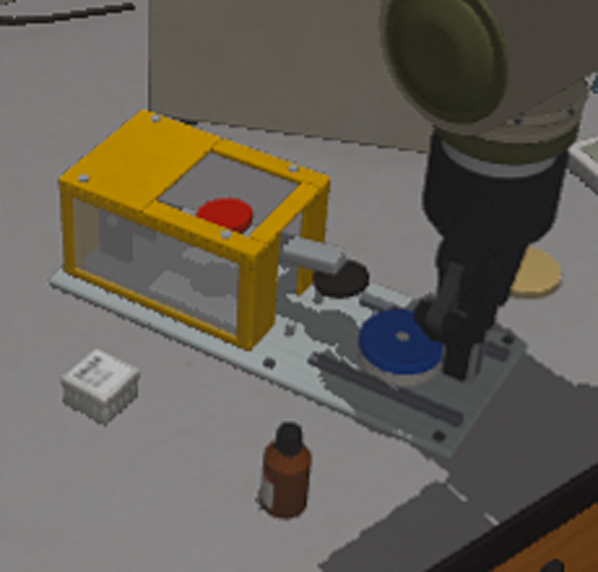

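Emit:
move_arm(plan="0.008 0 0 0 0 0 0; 0.008 0 0 0 0 0 0; 0.008 0 0 0 0 0 0; 0.007 0 0 0 0 0 0; 0.005 0 0 0 0 0 0; 0.003 0 0 0 0 0 0; 0 0 0 0 0 0 0; 0 0 0 0 0 0 0")

```text
time_s: 6.45
position: [0.4593, 0.1639, 0.032]
tool_rot: [[0.935, 0.355, -0.0], [0.355, -0.935, -0.0], [-0.0, -0.0, -1.0]]
ft_force: [-1.0, 0.2, 0.6]
grip_width: 0.0002
gripper_force: 0.0
```

```bash
python3 b.py e
```

```text
6.45 tcp [0.4593 0.1639 0.032 ] in press [-0.0483  0.0001] yaw 20.79 [-1.   0.2  0.6] 0.0001809384370048369Traceback (most recent call last):
  File "b.py", line 8, in <module>
    k,l,st,ce=cv2.connectedComponentsWithStats(masks(im)["blue"].astype(np.uint8));i=1+np.argmax(st[1:,4])
                                                                                       ~~~~~~~~~^^^^^^^^^^
    return _wrapfunc(a, 'argmax', axis=axis, out=out, **kwds)
    return bound(*args, **kwds)
ValueError: attempt to get argmax of an empty sequence
```

Creep until the force rises.

Emit:
move_arm(plan="0.002 0 0 0 0 0 0; 0.002 0 0 0 0 0 0; 0 0 0 0 0 0 0; 0 0 0 0 0 0 0")

```text
time_s: 7.0
position: [0.4632, 0.1653, 0.032]
tool_rot: [[0.935, 0.355, -0.0], [0.355, -0.935, -0.0], [-0.0, 0.0, -1.0]]
ft_force: [0.7, -0.4, 1.0]
grip_width: 0.0002
gripper_force: 0.0
```

```bash
sed -i 's/("top","scene")/("scene",)/' b.py; python3 b.py e
```

```text
7.0 tcp [0.4632 0.1653 0.032 ] in press [-0.0442  0.0001] yaw 20.79 [ 0.7 -0.4  1. ] 0.00018534423985747198
scene blue [367 253  29  21 399] [0.4948 0.1882 0.026 ] in press [-0.0065  0.0102]
```

View pics/escene.png

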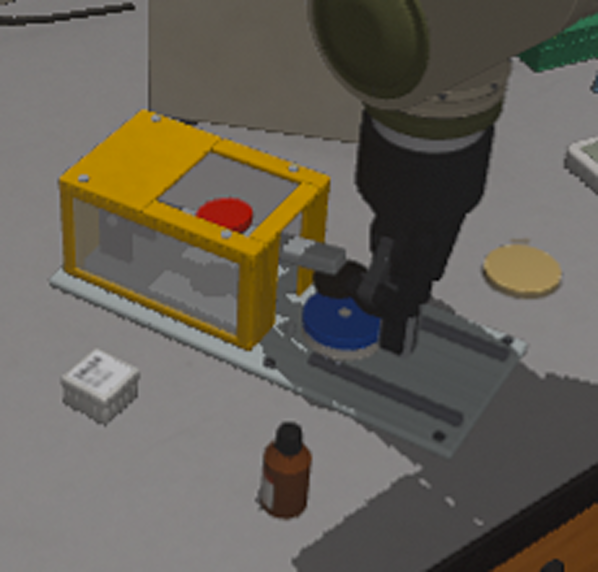

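Emit:
move_arm(plan="0.001 0 0 0 0 0 0; 0.001 0 0 0 0 0 0; 0 0 0 0 0 0 0; 0 0 0 0 0 0 0")

```text
time_s: 7.55
position: [0.4651, 0.166, 0.032]
tool_rot: [[0.935, 0.355, 0.0], [0.355, -0.935, 0.0], [0.0, 0.0, -1.0]]
ft_force: [0.2, 0.8, 0.1]
grip_width: 0.0
gripper_force: 0.0
```

Emit:
move_arm(plan="0.001 0 0 0 0 0 0; 0 0 0 0 0 0 0; 0 0 0 0 0 0 0")

```text
time_s: 7.92
position: [0.4661, 0.1664, 0.032]
tool_rot: [[0.935, 0.355, 0.0], [0.355, -0.935, 0.0], [0.0, 0.0, -1.0]]
ft_force: [0.2, 0.7, -0.2]
grip_width: 0.0001
gripper_force: 0.0
```

Emit:
move_arm(plan="0.001 0 0 0 0 0 0; 0 0 0 0 0 0 0; 0 0 0 0 0 0 0")

```text
time_s: 8.3
position: [0.467, 0.1668, 0.032]
tool_rot: [[0.935, 0.355, 0.0], [0.355, -0.935, 0.0], [0.0, 0.0, -1.0]]
ft_force: [0.0, -0.2, 0.1]
grip_width: 0.0002
gripper_force: 0.0
```

Emit:
move_arm(plan="0.001 0 0 0 0 0 0; 0 0 0 0 0 0 0; 0 0 0 0 0 0 0")

```text
time_s: 8.68
position: [0.4679, 0.1671, 0.032]
tool_rot: [[0.935, 0.355, 0.0], [0.355, -0.935, 0.0], [0.0, 0.0, -1.0]]
ft_force: [-0.2, 0.2, 0.1]
grip_width: 0.0
gripper_force: 0.0
```

Emit:
move_arm(plan="0.001 0 0 0 0 0 0; 0 0 0 0 0 0 0; 0 0 0 0 0 0 0")

```text
time_s: 9.05
position: [0.4686, 0.1674, 0.032]
tool_rot: [[0.935, 0.355, -0.0], [0.355, -0.935, -0.0], [-0.0, -0.0, -1.0]]
ft_force: [-2.2, -0.1, 0.7]
grip_width: 0.0001
gripper_force: 0.8
```

Emit:
move_arm(plan="0.001 0 0 0 0 0 0; 0 0 0 0 0 0 0; 0 0 0 0 0 0 0")

```text
time_s: 9.43
position: [0.4688, 0.1677, 0.0319]
tool_rot: [[0.935, 0.355, -0.002], [0.355, -0.935, -0.0], [-0.002, -0.0, -1.0]]
ft_force: [-5.3, -1.1, 3.1]
grip_width: 0.0001
gripper_force: 2.6
```

```bash
python3 b.py f
```

```text
9.425 tcp [0.4688 0.1677 0.0319] in press [-0.0381  0.0003] yaw 20.8 [-5.3 -1.1  3.1] 6.491627174236895e-05
scene blue [365 252  27  21 379] [0.4995 0.1907 0.026 ] in press [-0.0012  0.0109]
```

Emit:
move_arm(plan="-0.005 0 0 0 0 0 0; -0.015 0 0 0 0 0 0; -0.02 0 0 0 0 0 0; 0 0 -0.03 0 0 0 0; 0 0 -0.05 0 0 0 0; 0 0 -0.05 0 0 0 0; 0 0 0 0 0 0 0; 0.03 0 0 0 0 0 0; 0.05 0 0 0 0 0 0; 0.05 0 0 0 0 0 0; 0.032 0 0 0 0 0 0; 0 0 0 0 0 0 0")

```text
time_s: 10.98
position: [0.5848, 0.2114, 0.1599]
tool_rot: [[0.935, 0.355, -0.001], [0.355, -0.935, -0.0], [-0.001, -0.0, -1.0]]
ft_force: [0.3, -1.2, -0.3]
grip_width: -0.0002
gripper_force: 0.0
```

Emit:
move_arm(plan="0 0 0 0 0 0 0; 0 0 0 0 0 0 0")

```text
time_s: 11.22
position: [0.5831, 0.2108, 0.162]
tool_rot: [[0.935, 0.355, -0.0], [0.355, -0.935, -0.0], [-0.0, -0.0, -1.0]]
ft_force: [0.5, -0.3, 0.7]
grip_width: -0.0004
gripper_force: 0.0
```

```bash
python3 b.py g
```

```text
11.225 tcp [0.5831 0.2108 0.162 ] in press [ 0.0841 -0.0001] yaw 20.78 [ 0.5 -0.3  0.7] -0.00044236735137115715
scene blue [365 252  31  21 474] [0.4991 0.1865 0.026 ] in press [-0.0031  0.0071]
```

View pics/gscene.png

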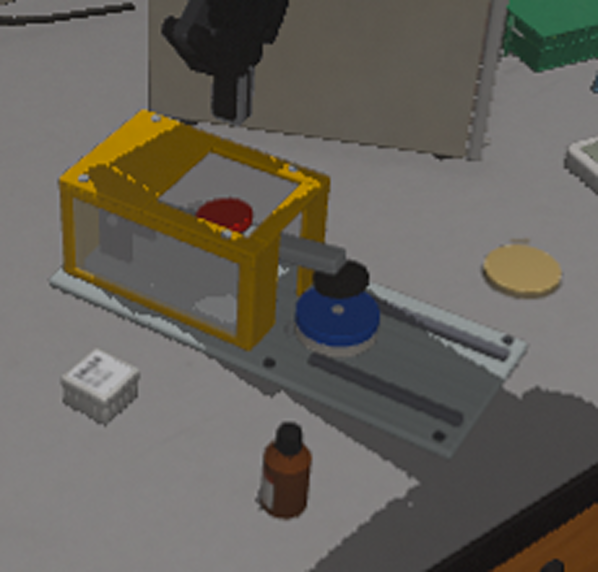

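```bash
python3 - <<'E'
from h import *
s=env.observe();p=np.array(s["position"]);R=np.array(s["tool_rot"])
for cam in("scene","top"):
    im,D=viewer.get_image(cam);C=(cloud(cam,D)[D>0]-p)@R
    for h in range(-4,64,4):   # height above tip
        q=C[(np.abs(19-C[:,2]*1000-h)<2)&(np.hypot(C[:,0],C[:,1])<.07)]*1000
        if len(q)>2: print(cam,h,len(q),"x",np.percentile(q[:,0],[3,97]).round(),"y",np.percentile(q[:,1],[3,97]).round())
E
```

```text
scene 4 16 x [-8. 11.] y [-8. -5.]
scene 8 21 x [-10.   7.] y [-12.   5.]
scene 12 31 x [-10.   6.] y [-14.   4.]
scene 16 37 x [-9.  9.] y [-14.   4.]
scene 20 28 x [-10.   8.] y [-15.   5.]
scene 24 40 x [-10.   8.] y [-14.   7.]
scene 28 37 x [-9. 10.] y [-13.   5.]
scene 32 36 x [-10.   8.] y [-14.   6.]
scene 36 30 x [-9.  9.] y [-15.   7.]
scene 40 16 x [-10.  -5.] y [-13.   9.]
scene 44 21 x [-11.   2.] y [-18.  26.]
scene 48 50 x [-12.  11.] y [-31.  27.]
scene 52 77 x [-12.  10.] y [-33.  28.]
scene 56 67 x [-12.  10.] y [-36.  33.]
scene 60 55 x [-11.   9.] y [-40.  39.]
```

Emit:
move_arm(plan="0 0 0.03 0 0 0 0; 0 0 0.03 0 0 0 0; 0 0 0.008 0 0 0 0; 0 0 0 0 0 0 0; 0 0 0.003 0 0 0 0; 0 0 0.003 0 0 0 0; 0 0 0 0 0 0 0; 0 0 0 0 0 0 0")

```text
time_s: 12.38
position: [0.584, 0.2111, 0.0885]
tool_rot: [[0.935, 0.355, 0.001], [0.355, -0.935, 0.0], [0.001, 0.0, -1.0]]
ft_force: [-1.0, -0.4, 2.9]
grip_width: -0.0002
gripper_force: 1.5
```

Emit:
move_arm(plan="0 0 0.002 0 0 0 0; 0 0 0.002 0 0 0 0; 0 0 0.002 0 0 0 0; 0 0 0.002 0 0 0 0; 0 0 0 0 0 0 0; 0 0 0 0 0 0 0")

```text
time_s: 13.12
position: [0.5838, 0.2111, 0.08]
tool_rot: [[0.935, 0.355, -0.0], [0.355, -0.935, 0.0], [-0.0, -0.0, -1.0]]
ft_force: [-2.9, -1.1, 5.9]
grip_width: -0.0004
gripper_force: 2.3
```

Emit:
move_arm(plan="0 0 0.001 0 0 0 0; 0 0 0.001 0 0 0 0; 0 0 0 0 0 0 0; 0 0 0 0 0 0 0")

```text
time_s: 13.62
position: [0.5838, 0.2111, 0.0781]
tool_rot: [[0.935, 0.355, -0.0], [0.355, -0.935, 0.0], [-0.0, -0.0, -1.0]]
ft_force: [-2.8, -2.2, 4.7]
grip_width: 0.0002
gripper_force: 2.5
```

Emit:
move_arm(plan="0 0 0.001 0 0 0 0; 0 0 0 0 0 0 0; 0 0 0 0 0 0 0")

```text
time_s: 14.0
position: [0.5838, 0.2111, 0.0771]
tool_rot: [[0.935, 0.355, -0.0], [0.355, -0.935, -0.0], [-0.0, -0.0, -1.0]]
ft_force: [-3.1, -0.7, 5.5]
grip_width: -0.0003
gripper_force: 2.7
```

Emit:
move_arm(plan="0 0 0.001 0 0 0 0; 0 0 0 0 0 0 0; 0 0 0 0 0 0 0")

```text
time_s: 14.38
position: [0.5838, 0.2111, 0.0768]
tool_rot: [[0.935, 0.355, 0.0], [0.355, -0.935, 0.0], [0.0, 0.0, -1.0]]
ft_force: [-4.9, -2.1, 10.4]
grip_width: 0.0
gripper_force: 4.8
```

Emit:
move_arm(plan="0 0 0.001 0 0 0 0; 0 0 0 0 0 0 0; 0 0 0 0 0 0 0; 0 0 0 0 0 0 0")

```text
time_s: 14.88
position: [0.5838, 0.2111, 0.0767]
tool_rot: [[0.935, 0.355, 0.001], [0.355, -0.935, -0.0], [0.001, 0.0, -1.0]]
ft_force: [-7.5, -3.4, 16.5]
grip_width: 0.0
gripper_force: 8.4
```

```bash
python3 b.py i
```

```text
14.875 tcp [0.5838 0.2111 0.0767] in press [ 0.0848 -0.0001] yaw 20.8 [-7.5 -3.4 16.5] 2.6246404115559263e-05
scene blue [365 253  31  20 268] [0.4942 0.1902 0.026 ] in press [-0.0064  0.0123]
```

View pics/iscene.png

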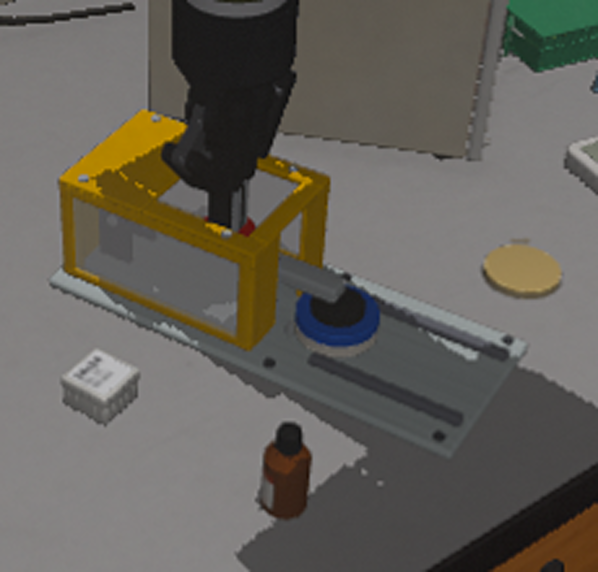

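The picture shows the head (crop 337,300) seated on the blue lid. The fingers are on the pad through the window and clear of the frame, with 16.5 N on the pad, so I'm handing the job in.

```bash
python3 -c "
from rig import env
print(env.close_job())"
```

```text
the job is handed in; nothing more can be done
None
```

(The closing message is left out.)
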